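Run-down check of a specimen turntable

ROBOT

A 7-joint arm with a two-finger parallel gripper is mounted at the origin on the work surface. World frame = base frame: x ahead of the robot, y to its left, z up, the work surface at z = 0. Lengths are in mm, angles in rad, forces in N, time in s.
With the tool pointing down it reaches from about 400 to 875 mm from the base axis. Payload 4.4 kg.
Tool frame: the origin (TCP) lies between the finger pads, 19 mm behind the fingertips; this is the grasp point; z points along the fingers, y is the line along which they close (so a half turn about z gives the same grasp; the last joint's range is limited). The gripper opens to 85 mm and grips with 20 to 120 N. Pads are 22 mm wide; open, the fingers measure 114 mm over their backs; the gripper's body (76 mm by 85 mm) begins 54 mm behind the grasp point. The pads swing forward as they close: fully open they stand 13 mm farther back than shut.
Start: joints at [1.045, 0.628, 0.038, 1.517, -0.027, 0.996, -0.02], TCP at [288.477, -582.493, 250.013] pointing down, gripper open.
Joint ranges: [-3.06, 3.06], [-0.37, 2.12], [-1.25, 1.32], [0.18, 2.47], [-1.1, 4.24], [0.23, 1.98], [-2.94, 2.94]. Speed limits (rad/s): [2.57, 2.57, 3.14, 3.14, 3.14, 3.14, 3.14].

INTERFACE

Orientations are given as [roll, pitch, yaw] about the fixed x, y, z axes, in that order (R = Rz(yaw) Ry(pitch) Rx(roll)).
In Python, from cell import sensors, get_image, ctrl gives the robot as it stands.
- The arm moves only by the tool send_rows, never from a script. Its argument "series" is a list of rows, each a list of 3 entries, a list of its own where there are three numbers: the finger opening in mm, from 0 to 85.4, then the shift along the world's x, y, z in units of 60 mm (1.0 is 60 mm), then the turn, a rotation vector about the world's x, y, z in units of 5 degrees (1.0 is 5 degrees). A call has 1 to 8 rows; each row shifts and turns the commanded pose from where the row before left it; what a row does not reach is not made up. A row lasts 1/8 s, in which the tool goes at most 62.5 mm and 10.7 degrees, less where a joint would pass 70% of its speed; a pose out of reach is approached as far as the arm can. A call is refused whole if a number of a shift passes 1 or a number of a turn 1, either way. A call with a gripper value outside its range is refused whole. The fingers move at their own pace and stop on an object; the grip force is fixed at half the most. Time passes only in rows, so rows that do not move let the fingers close. It gives the time, the measured TCP pose, the force, the opening and the grip force at its end, in the units of the state.
- sensors.read_state(): the state, without advancing time (a new reading comes with each control period).
- get_image(name): name is "scene" or "top"; returns a dict with "img" (420x560x3 uint8, red, green, blue), "depth" (420x560 float32, mm along the optical axis (not along the pixel's ray), 0 where there is no reading), "vfov" (degrees; the focal length in pixels is half the picture's height over the tangent of half this angle, whatever the lens; pixels are square), "cx", "cy" (the principal point, pixels), "world_to_cam" (4x4, takes a point from world to camera coordinates). Camera axes: x right, y down, z forward; pixel columns grow to the right and rows downward; lengths in mm; the calibration is good to about 2 mm. A picture is of the moment at which its call begins.
- ctrl.finish_job(): hands the job in; it is judged then, once.
The state is a dict: "clock": time; "qpos": joint angles; "qd": joint speeds; "tau": joint torques, N m; "eef_pos": TCP position; "tool_rot": TCP orientation; "force": force on the tool from outside, world axes, zero at the start; "torque": the same for the moment, N m; "width": finger opening in mm; "gripper_force": force on a finger pad.
Only numpy, scipy, OpenCV 4.12 (cv2) and the standard library are available. Lean on these libraries where they do the work, as an engineer would, in place of code of your own. Each camera call takes 0.05 s, during which the arm holds its last target. There are 200 camera calls.

TASK

Check that the specimen turntable runs freely: set it coasting by its specimen holder, let go, and while it coasts at better than one turn in ten seconds shadow the holder with the gripper, pointing down close above its top and never touching the turntable, for six seconds without a break. Then catch the holder, bring it to rest at the index mark, let go and move clear. Do not spin it wildly, do not shift the glass dish lying on the middle of the platter, and leave everything else on the bench where it is.

Things in the scene. Friction and masses are not known exactly. Their poses are not given: they have to be found in the camera images.
- turntable: Turntable; origin on the bench, on its vertical axis. White foot fixed to the bench; its +x points from the axis to the index mark, a steel upright 30 mm wide, 52 mm high, 133-147 mm from the axis. Aluminium platter: radius 115 mm, top 50 mm above the bench, lip 4.5 mm higher. On it, 85 mm from the axis, stands the holder; across from it lies a dark flat balance weight 30 x 50 x 12 mm.
- platter (a joint): Platter angle, rad, counted over full turns; 0 or a whole turn = holder at the index, positive counterclockwise from above. No stops. Nominal 0.9 kg with holder, 0.006 kg m2; drag 0.0003 N m s/rad plus 0.0002 N m dry. Mass varies -40 to +80 %: it slows by 0.03 to 0.2 rad/s each second. Shadow it at 0.63 rad/s (one turn in ten seconds) to 2 rad/s; above 3 rad/s is wild.
- holder_top (a point): Centre of the top face of the specimen holder: upright steel cylinder, diameter 30 mm, 55 mm high, on the platter 85 mm from the axis, free to spin on its own pin, so it rolls in a grip; top face 105 mm above the bench. Turns with the platter. Shadowing: TCP within 20 mm horizontally and 25 to 100 mm above this point, tool pointing down, nothing touching the turntable.
- index (a point): Fixed point where the centre of the holder's top face lies when the holder is exactly at the index mark (85 mm from the axis towards the mark, 105 mm above the bench). To be met within 20 mm.
- dish: Loose shallow glass dish lying on the middle of the platter, 60 mm across, 14 mm high, 60 g; origin at the centre of its underside. Slides off centre if knocked; may turn with the platter.
- blower: Black rubber dust blower, a 68 mm bulb standing upright with a thin nozzle, 150 mm high. Leave it alone.
- jar: Amber glass jar, 60 mm across, 75 mm high. Leave it alone.
- hexkey: L-shaped dark hex key, 100 x 30 mm, 6 mm thick, lying on the bench. Leave it alone.
- beaker: Empty glass beaker, 70 mm across, 90 mm high. Leave it alone.
Not all that is in view belongs to the job. Several things have the shape of the dish; the one meant has the colours described above.

How it is judged (in metres and radians):
On the way, in this order (a step that is already met when the one before it is completed fails the run):
1. the turntable is set turning faster than one turn in ten seconds ((velocity of joint platter above 0.63 rad/s or velocity of joint platter below -0.63 rad/s)), for 0.1 s.
2. while it coasts untouched at more than one turn in ten seconds, the TCP, pointing down, stays within 20 mm of the holder horizontally and 25 to 100 mm above its top, for 6 s without a break ((velocity of joint platter above 0.628 rad/s or velocity of joint platter below -0.628 rad/s) and horizontal distance between the grasp point and holder_top below 0.02 m and z of the grasp point in the frame of holder_top between 0.025 and 0.1 m and angle between the grasp point's own z axis and vertical above 2.35 rad and contact force between each of the arm, the fingers and turntable below 0.2 N), for 6 s.
3. the gripper catches the holder (contact force between the fingers and turntable above 0.5 N), for 0.1 s.
At the end, for the whole second after the job is handed in: The holder rests at the index mark (its centre within 20 mm of it), the platter stands still (under 0.05 rad/s), the gripper has let go and is more than 50 mm from the holder's top, and the dish lies within 20 mm of the platter's middle (horizontal distance between holder_top and index below 0.02 m and velocity of joint platter between -0.05 and 0.05 rad/s and distance between the grasp point and holder_top above 0.05 m and horizontal distance between dish and turntable below 0.02 m); the robot touches nothing.
It fails at once if the turntable is spun wildly (over 3 rad/s) (velocity of joint platter above 3 rad/s or velocity of joint platter below -3 rad/s).
It fails at once if the dish is shifted more than 20 mm off the platter's middle (horizontal distance between dish and turntable above 0.02 m).
It fails at once if a bystander is moved by more than 30 mm (distance of any of blower, jar, hexkey, beaker from where it was at the start of the episode above 0.03 m).
It also fails if it takes over 64 s, if anything falls off the work surface, if the arm or the gripper's body presses on something with over 40 N, if the wrist force passes 120 N, or if a joint passes its speed limit or range.

## Working session

There is one attempt and no reset: what is moved stays moved. The work goes in short steps, Python scripts to look and compute and a tool call to move; the robot and the scene stay as the last step left them, time stands still between calls to the robot, and variables do not carry over. Pictures are saved under pics/ and viewed, at most 10 in all, crops included, and the job is handed in when it is done.

Besides the shell and the picture viewer there is one more tool, called after "Request:" as a command line: name --argument value ..., lists and objects as JSON in quotes. send_rows: Moves the arm, as the interface text tells. Its arguments: {"type":"object","properties":{"series":{"type":"array"}},"required":["series"]}

```bash
mkdir -p pics; ls
cat > h.py <<'E'
import numpy as np, cv2
from cell import sensors, get_image, ctrl
def K(d):
    f=d["img"].shape[0]/2/np.tan(np.radians(d["vfov"])/2); return f,d["cx"],d["cy"]
def cloud(d):
    f,cx,cy=K(d); z=d["depth"]; v,u=np.mgrid[:z.shape[0],:z.shape[1]]
    P=np.stack([(u-cx)/f*z,(v-cy)/f*z,z],-1); T=np.linalg.inv(d["world_to_cam"])
    return P@T[:3,:3].T+T[:3,3]
def ray(d,u,v,z):
    f,cx,cy=K(d);T=np.linalg.inv(d["world_to_cam"]);r=T[:3,:3]@[(u-cx)/f,(v-cy)/f,1];o=T[:3,3]
    return o+r*(z-o[2])/r[2]
def save(n,im): cv2.imwrite("pics/"+n,im[:,:,::-1])
E
python3 - <<'E'
from h import *
import pickle
s=sensors.read_state();print(s)
a=get_image("scene");b=get_image("top");pickle.dump((a,b),open("a.pkl","wb"))
save("scene0.png",a["img"]);save("top0.png",b["img"])
print(a["vfov"],b["vfov"],a["world_to_cam"],b["world_to_cam"])
E
```

```text
pics
{'clock': 0.0, 'qpos': array([ 1.0451715 ,  0.62934761,  0.03840951,  1.51836637, -0.02698106,
        0.99627394, -0.01999516]), 'qd': array([-4.87636861e-04, -4.87886892e-04,  7.56103948e-06,  2.15733734e-04,
       -3.28151540e-04,  2.18007230e-03, -8.56021871e-04]), 'tau': array([ 2.78191383e-04, -5.63402438e+01,  1.22639392e+00, -1.93441647e+01,
        1.10561712e-02,  1.05474971e-02,  2.59544493e-05]), 'eef_pos': array([ 288.24479186, -581.94467121,  249.08801712]), 'tool_rot': array([-3.13971462e+00,  2.15123251e-05,  4.59866280e-01]), 'force': array([-0.88897687, -0.11508818, -0.182051  ]), 'torque': array([ 0.01043755,  0.01075946, -0.01445712]), 'gripper_force': 0.0, 'width': 85.61295019547501}
50.755764847406176 55.656652997473905 [[-5.60866355e-01  8.27883678e-01  6.12755988e-03  3.25614470e+02]
 [ 5.63490641e-01  3.87149527e-01 -7.29790066e-01 -2.43132213e+02]
 [-6.06553566e-01 -4.05861872e-01 -6.83643849e-01  1.57251362e+03]
 [ 0.00000000e+00  0.00000000e+00  0.00000000e+00  1.00000000e+00]] [[-4.33431132e-02 -9.99046209e-01  5.29601793e-03  1.84342433e+01]
 [-9.77154216e-01  4.12881594e-02 -2.08482435e-01  5.79070748e+02]
 [ 2.08064923e-01 -1.42113040e-02 -9.78011772e-01  9.59371853e+02]
 [ 0.00000000e+00  0.00000000e+00  0.00000000e+00  1.00000000e+00]]
```

View pics/scene0.png

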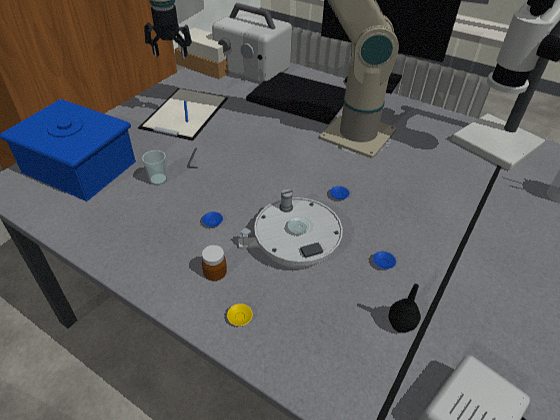

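View pics/top0.png

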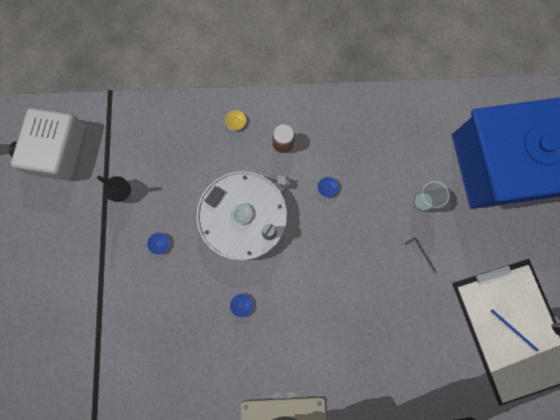

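The scene view shows the turntable at (298,230) with the holder at (286,195) and the index upright at (243,238). In the top view they are at (242,215), (269,231) and (283,182). The dish candidates are clear glass on the platter, top (242,213), blue at (329,187), (159,243) and (242,305), and yellow at (235,120). The glass one on the platter fits the description. Next I'll enlarge that area and measure it.

Run:
```python
from h import *
import pickle
a,b=pickle.load(open("a.pkl","rb"))
c1=cv2.resize(b["img"][160:270,185:305],None,fx=5,fy=5,interpolation=cv2.INTER_CUBIC)
c2=cv2.resize(a["img"][180:280,225:355],None,fx=4,fy=4,interpolation=cv2.INTER_CUBIC)
o=np.zeros((550,600+0,3),np.uint8);o[:550,:600]=c1;save("crop_top.png",o);save("crop_sc.png",c2)
for n,d in(("sc",a),("top",b)):
    P=cloud(d);ok=d["depth"]>0
    def reg(lo,hi,u0,u1,v0,v1):
        m=np.zeros(ok.shape,bool);m[v0:v1,u0:u1]=1
        m&=ok&(P[...,2]>lo)&(P[...,2]<hi);return P[m]
    box=(225,355,180,280) if n=="sc" else (185,300,160,270)
    for nm,lo,hi in(("platter",46,58),("hold",95,115),("mid 60-68",59,68),("idx",30,60)):
        q=reg(lo,hi,*box)
        if nm=="idx":
            pass
        if nm=="platter":
            cc,r=cv2.minEnclosingCircle(q[:,:2].astype(np.float32));print(n,nm,cc,r,len(q),np.median(q[:,2])); C=np.array(cc)
        else:
            rr=np.linalg.norm(q[:,:2]-C,axis=1)
            if nm=="idx": q=q[(rr>125)]
            print(n,nm,len(q),q.mean(0) if len(q) else 0,q.min(0) if len(q) else 0,q.max(0) if len(q) else 0)
```

```text
sc platter (599.3262329101562, 64.61927032470703) 163.06912231445312 4094 50.774631751463346
sc hold 95 [510.72122087  19.70634845 103.8840269 ] [493.86467723   3.78182023  95.60175579] [523.32068585  32.01876878 110.02253291]
sc mid 60-68 390 [578.59687229 116.13572886  62.37660984] [502.40100897   9.16276841  59.03596406] [668.3590142  188.92499117  67.98321207]
sc idx 882 [496.7207831  128.85817093  50.98019677] [440.65569295 -15.49946996  31.8856077 ] [756.43075205 202.33953872  59.62353092]
top platter (570.36767578125, 72.17588806152344) 133.42010498046875 5538 49.83139249015903
top hold 121 [507.16883733  16.63719968 104.59090422] [493.61672497   3.09078583  96.00239761] [520.88655124  30.21389537 109.22341749]
top mid 60-68 408 [581.95666962 119.29786642  61.86085261] [459.895831     3.62948634  59.02247787] [632.99337292 179.17892514  67.63933715]
top idx 252 [499.82169877 143.52031597  51.74596682] [442.3413985  -33.98764838  35.42558049] [658.46094113 201.26862756  57.49665682]
```

View pics/crop_top.png

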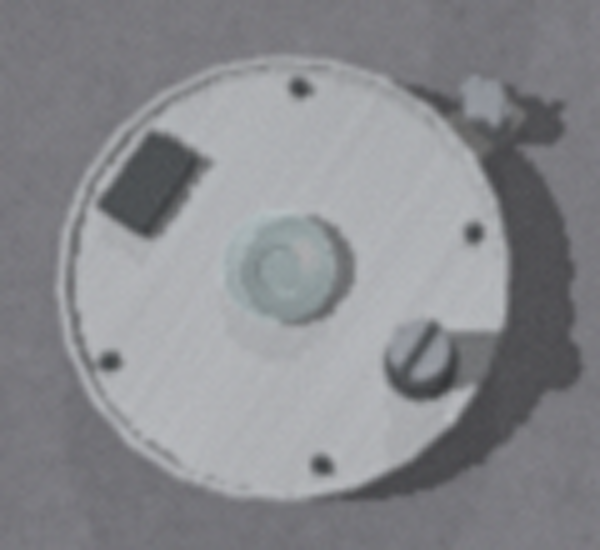

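View pics/crop_sc.png

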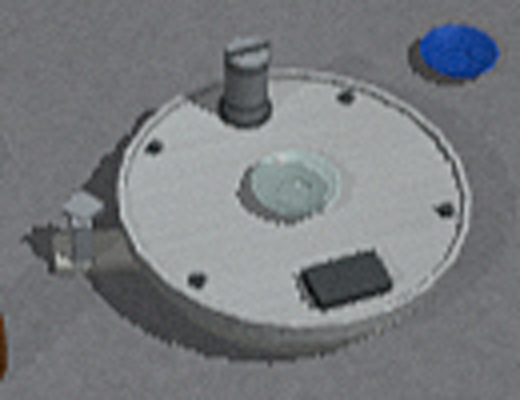

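The crop confirms the clear glass dish at the platter's middle, crop (285,270). The holder top is at crop (421,350) and the index tab at (484,100). Next I'll fit the positions from both views.

Run:
```python
from h import *
import pickle
from scipy.optimize import least_squares
a,b=pickle.load(open("a.pkl","rb"))
# platter lip outline (crop px) -> world at z=54.5
T=[(57,280),(512,280),(285,57),(285,500),(125,120),(440,120),(130,440),(445,435)]
S=[(118,195),(470,205),(290,68),(300,327),(395,310),(170,105),(420,115),(185,280)]
for n,d,L,k,u0,v0 in(("top",b,T,5,185,160),("sc",a,S,4,225,180)):
    cv=lambda p:((p[0]+.5)/k+u0-.5,(p[1]+.5)/k+v0-.5)
    Q=np.array([ray(d,*cv(p),54.5)[:2] for p in L])
    s=least_squares(lambda x:np.hypot(*(Q-x[:2]).T)-x[2],[570,65,115]);print(n,s.x,np.abs(s.fun).max())
    s=least_squares(lambda x:np.hypot(*(Q-x[:2]).T)-115,[570,65]);print(s.x)
    h=(421,350) if n=="top" else (247,50)
    i=(484,100) if n=="top" else (83,207)
    for z in (100,105,110): print("hold",z,ray(d,*cv(h),z)[:2])
    print("idx",ray(d,*cv(i),52)[:2])
```

```text
top [556.73358367  84.8951653  115.87484485] 1.8556576586257307
[556.71084299  84.89039795]
hold 100 [507.48586807  15.97253809]
hold 105 [506.75348573  15.93170655]
hold 110 [506.02110339  15.89087501]
idx [645.21620512 -21.82864219]
sc [552.70807031  86.50797897 114.87897166] 5.815860140436712
[552.69311821  86.50412423]
hold 100 [499.94432693  12.96692713]
hold 105 [504.80537529  15.79378213]
hold 110 [509.66642365  18.62063713]
idx [644.19181175 -20.4584438 ]
```

Request:
send_rows --series '[[85,[0.4,0.95,0],[0,0,1]],[85,[0.4,0.95,0],[0,0,1]],[85,[0.4,0.95,0],[0,0,1]],[85,[0.4,0.95,0],[0,0,1]],[85,[0.4,0.95,0],[0,0,1]],[85,[0.4,0.95,0],[0,0,1]],[85,[0.4,0.95,0],[0,0,1]],[85,[0.4,0.95,0],[0,0,1]]]'

```text
clock: 1.1
eef_pos: [480.9, -124.7, 250.0]
tool_rot: [3.142, 0.0, 1.161]
force: [1.5, -0.6, 0.4]
width: 85.1
gripper_force: 0.0
```

Run:
```python
from h import *
s=sensors.read_state();print(s)
d=get_image("top");s=sensors.read_state();print(s["clock"],s["eef_pos"])
```

```text
{'clock': 1.1, 'qpos': array([ 0.33573819,  0.41568342, -0.19281565,  1.93222821,  0.10788053,
        0.80342887, -0.32627642]), 'qd': array([-0.8219091 ,  0.0752905 , -0.24619438, -0.12069823,  0.14642261,
        0.05775868, -0.43796711]), 'tau': array([  3.89517009, -43.35326672,  -0.99580865, -14.95153785,
        -0.21923358,   0.22539895,   0.46068273]), 'eef_pos': array([ 480.87214142, -124.67085122,  249.95045773]), 'tool_rot': array([3.14153265e+00, 1.03845372e-04, 1.16057587e+00]), 'force': array([ 1.49477591, -0.63764264,  0.42378211]), 'torque': array([-0.01826989, -0.03234226, -0.04508351]), 'gripper_force': 0.0, 'width': 85.09089212833258}
1.15 [ 484.67037374 -114.47366441  250.31563123]
```

Request:
send_rows --series '[[85,[0.11,0.6,-0.42],[0,0,0.9]],[85,[0.11,0.6,-0.42],[0,0,0.9]],[85,[0.11,0.6,-0.42],[0,0,0]],[85,[0.11,0.58,-0.41],[0,0,0]],[85,[0,0,-0.3],[0,0,0]],[85,[0,0,-0.3],[0,0,0]],[85,[0,0,-0.3],[0,0,0]],[85,[0,0,-0.1],[0,0,0]]]'

```text
clock: 2.15
eef_pos: [506.1, 16.0, 88.7]
tool_rot: [-3.139, 0.001, 1.315]
force: [-0.1, 0.2, 0.1]
width: 85.2
gripper_force: 0.0
```

Run:
```python
from h import *
d=get_image("scene");s=sensors.read_state();print(s["clock"],s["eef_pos"],s["tool_rot"],s["force"],s["qpos"])
save("c1.png",cv2.resize(d["img"][120:290,220:380],None,fx=3.4,fy=3.4))
```

```text
2.2 [506.13967636  16.06797106  88.63738207] [-3.13954187e+00  7.27921389e-04  1.31475555e+00] [-0.71238269 -0.20990763 -0.15608298] [ 0.01405917  0.68582564 -0.15068342  2.04244228  0.22943113  0.43108253
 -0.56823451]
```

View pics/c1.png

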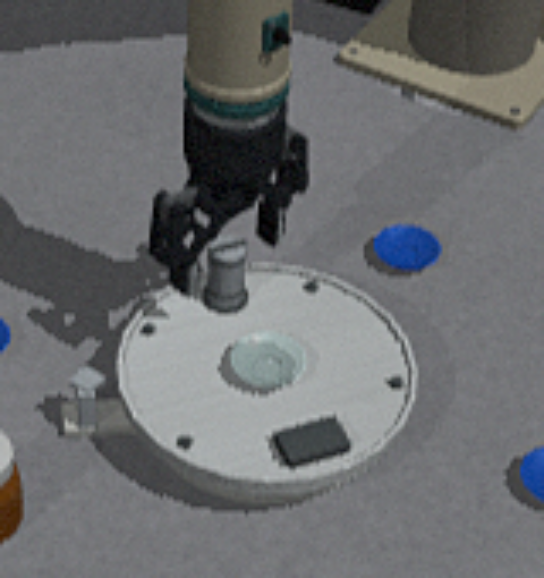

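```bash
cat > plan.py <<'E'
import numpy as np, json
C=np.array([556.,85.5]);R=85.
def plan(p0,th0,dth,dz,label=1):
    """p0 commanded xyz mm; start angle th0 (target), per-row angle steps and z shifts (mm)"""
    p=np.array(p0,float);th=th0
    for k,(a,z) in enumerate(zip(dth,dz)):
        th+=a; t=C+R*np.array([np.cos(th),np.sin(th)])
        u=np.round(np.r_[(t-p[:2])/60,z/60],2); p=p+u*60
        print(u.tolist())
    print("cmd",np.round(p,1).tolist(),"th",round(th,4))
    return p,th
E
python3 -c "
from plan import *
p,t=plan([506.9,16.3,89.8],np.radians(-125.4),[.03,.07,.11,.15,.19],[0]*5)
plan(p,t,[.2125,.2125,.19,.2,.208,.206,.204,.202],[0,0,32,33,0,0,0,0])"
```

```text
[0.03, -0.03, 0.0]
[0.09, -0.05, 0.0]
[0.14, -0.07, 0.0]
[0.2, -0.07, 0.0]
[0.26, -0.04, 0.0]
cmd [550.1, 0.7, 89.8] th -1.6386
[0.3, 0.01, 0.0]
[0.29, 0.08, 0.0]
[0.25, 0.11, 0.53]
[0.22, 0.17, 0.55]
[0.19, 0.23, 0.0]
[0.15, 0.25, 0.0]
[0.09, 0.27, 0.0]
[0.02, 0.29, 0.0]
cmd [640.7, 85.3, 154.6] th -0.0036
```

Request:
send_rows --series '[[42,[0,0,0],[0,0,-1]],[42,[0,0,0],[0,0,-1]],[42,[0,0,0],[0,0,-1]],[42,[0.03,-0.03,0],[0,0,0]],[42,[0.09,-0.05,0],[0,0,1]],[42,[0.14,-0.07,0],[0,0,1]],[42,[0.2,-0.07,0],[0,0,1]],[42,[0.26,-0.04,0],[0,0,1]]]'

```text
clock: 3.2
eef_pos: [550.4, 0.1, 90.2]
tool_rot: [3.142, 0.0, 1.406]
force: [-0.3, 0.6, 0.4]
width: 42.1
gripper_force: 0.0
```

Request:
send_rows --series '[[42,[0.3,0.01,0],[0,0,1]],[42,[0.29,0.08,0],[0,0,1]],[85,[0.25,0.11,0.53],[0,0,1]],[85,[0.22,0.17,0.55],[0,0,0]],[85,[0.19,0.23,0],[0,0,0]],[85,[0.15,0.25,0],[0,0,0]],[85,[0.09,0.27,0],[0,0,0]],[85,[0.02,0.29,0],[0,0,0]]]'

```text
clock: 4.2
eef_pos: [640.2, 86.5, 153.6]
tool_rot: [-3.14, 0.0, 1.665]
force: [-0.1, 0.5, -0.5]
width: 85.0
gripper_force: 0.0
```

```bash
cat > see.py <<'E'
from h import *; from plan import C; import pickle,sys
def look(tag):
    for n in("top","scene"):
        t=sensors.read_state()["clock"]; d=get_image(n); P=cloud(d); pickle.dump((t,d),open(f"{tag}_{n}.pkl","wb"))
        r=np.hypot(*(P[...,:2]-C).transpose(2,0,1)); base=(d["depth"]>0)
        g=d["img"].max(-1)
        w=base&(P[...,2]>57)&(P[...,2]<68)&(r>50)&(r<108)&(g<85)
        h=base&(P[...,2]>80)&(P[...,2]<108)&(r>65)&(r<105)
        dk=w.sum(); out=[n,round(t,3)]
        for nm,m in(("weight",w),("hold",h)):
            q=P[m][:,:2]-C
            if len(q)>8:
                c=np.median(q,0); th=np.arctan2(c[1],c[0]); out+=[nm,len(q),round(float(np.hypot(*c)),1),round(float((th+np.pi*(nm=="weight")+np.pi)%(2*np.pi)-np.pi),3)]
        print(*out)
    s=sensors.read_state();print(round(s["clock"],3),s["eef_pos"].round(1),"tcp th",np.arctan2(*(s["eef_pos"][:2]-C)[::-1]).round(3),s["width"].round(1),s["force"].round(1))
if __name__=="__main__": look(sys.argv[1])
E
python3 see.py k1
```

```text
top 4.2
scene 4.25 weight 182 78.1 0.015 hold 153 93.2 0.139Traceback (most recent call last):
  File "see.py", line 16, in <module>
    if __name__=="__main__": look(sys.argv[1])
                             ~~~~^^^^^^^^^^^^^
  File "see.py", line 15, in look
    s=sensors.read_state();print(round(s["clock"],3),s["eef_pos"].round(1),"tcp th",np.arctan2(*(s["eef_pos"][:2]-C)[::-1]).round(3),s["width"].round(1),s["force"].round(1))
                                                                                                                                     ^^^^^^^^^^^^^^^^
AttributeError: 'float' object has no attribute 'round'
```

```bash
sed -i 's/,s\["width"\].round(1)/,round(float(s["width"]),1)/' see.py
python3 - <<'E'
from h import *; from plan import C; import pickle
a,b=pickle.load(open("a.pkl","rb"))
for n,d in(("sc0",a),("top0",b),("k1s",pickle.load(open("k1_scene.pkl","rb"))[1])):
    P=cloud(d);r=np.hypot(*(P[...,:2]-C).transpose(2,0,1));g=d["img"].max(-1);ok=d["depth"]>0
    for zl,gm in((57,85),(53,85),(53,70),(50,60)):
        m=ok&(P[...,2]>zl)&(P[...,2]<68)&(r>50)&(r<108)&(g<gm);q=P[m]
        if len(q)<5: continue
        c=np.median(q[:,:2],0)-C; m2=q[:,:2].mean(0)-C
        print(n,zl,gm,len(q),np.hypot(*c).round(1),np.angle(-c[0]-1j*c[1]).round(3),np.angle(-m2[0]-1j*m2[1]).round(3),q[:,2].mean().round(1))
d=pickle.load(open("k1_scene.pkl","rb"))[1]
e=pickle.load(open("k1_top.pkl","rb"))[1]
o=np.hstack([cv2.resize(d["img"][150:290,220:360],(400,400)),cv2.resize(e["img"][150:280,180:310],(400,400))]);save("k1.png",o)
E
```

```text
sc0 57 85 219 86.0 -2.203 -2.215 62.2
sc0 53 85 278 83.2 -2.203 -2.252 60.6
sc0 53 70 176 82.7 -2.222 -2.301 60.1
sc0 50 60 86 73.7 -2.324 -2.484 57.5
top0 57 85 130 82.6 -2.228 -2.225 61.4
top0 53 85 152 79.6 -2.229 -2.236 60.5
top0 53 70 5 97.8 0.897 0.828 56.1
k1s 57 85 182 78.1 0.015 0.044 62.3
k1s 53 85 244 72.2 -0.016 -0.077 60.4
k1s 53 70 137 69.6 -0.079 -0.182 59.4
k1s 50 60 88 66.4 -0.066 -1.164 57.2
```

View pics/k1.png

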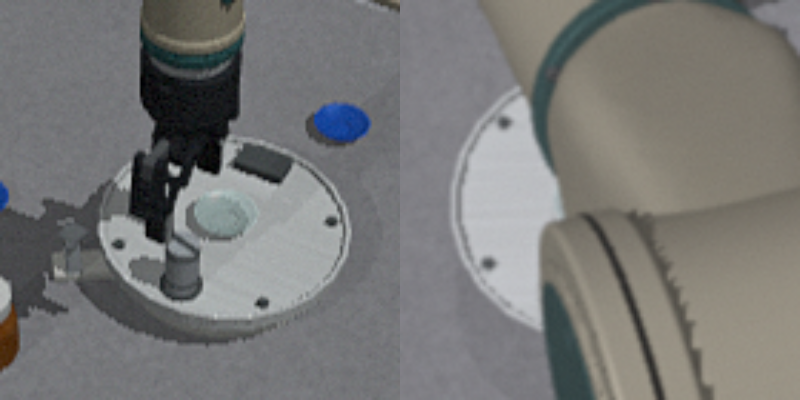

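The holder's top shows at scene crop (181,245), clear of the gripper, and the weight at (263,163).

Run:
```python
from h import *; from plan import *; import pickle
t,d=pickle.load(open("k1_scene.pkl","rb"))
p=ray(d,220+181.5*.35-.5,150+245*.35-.5,105)[:2]-C
th=np.angle(p[0]+1j*p[1]);print(t,p,np.hypot(*p),th)
w=ray(d,220+263*.35-.5,150+161*.35-.5,62)[:2]-C;print(w,np.hypot(*w),np.angle(-w[0]-1j*w[1]))
print(sensors.read_state()["clock"],sensors.read_state()["eef_pos"])
# holder at 4.30+0.125k
w0=1.68
th30=th+w0*.05
tg=[th30+w0*.125*k-.5*.1*(.125*k)**2 for k in range(1,9)]
print(th30)
plan([640.7,85.3,154.6],tg[0],np.r_[0,np.diff(tg)],[0]*8)
```

```text
4.25 [86.51636632  7.22083917] 86.81717664042722 0.08326912692226857
[-84.23178871  -7.13270488] 84.5332461684114 0.08447795462446162
4.3 [639.88494831  89.30784607 154.06820048]
0.16726912692226859
[-0.09, 0.52, 0.0]
[-0.14, 0.26, 0.0]
[-0.18, 0.23, 0.0]
[-0.23, 0.18, 0.0]
[-0.26, 0.13, 0.0]
[-0.27, 0.08, 0.0]
[-0.28, 0.02, 0.0]
[-0.28, -0.04, 0.0]
cmd [536.9, 168.1, 154.6] th 1.7973
```

Request:
send_rows --series '[[85,[-0.09,0.52,0],[0,0,0]],[85,[-0.14,0.26,0],[0,0,0]],[85,[-0.18,0.23,0],[0,0,0]],[85,[-0.23,0.18,0],[0,0,0]],[85,[-0.26,0.13,0],[0,0,0]],[85,[-0.27,0.08,0],[0,0,0]],[85,[-0.28,0.02,0],[0,0,0]],[85,[-0.28,-0.04,0],[0,0,0]]]'

```text
clock: 5.3
eef_pos: [535.6, 167.9, 154.8]
tool_rot: [-3.141, 0.0, 1.664]
force: [0.1, 0.2, -0.3]
width: 85.2
gripper_force: 0.0
```

```bash
cat > est.py <<'E'
# platter angle from the scene view: match rendered holder/weight by direct search with the first image unrotated onto the platter plane
from h import *; from plan import C; import pickle,sys
def warp(d,z=50.):
    # rectify annulus at plane z to polar (angle x radius) grey image
    f,cx,cy=K(d);T=d["world_to_cam"]
    th=np.arange(0,2*np.pi,.01);r=np.arange(62,107,1.)
    X=np.stack([C[0]+np.outer(np.cos(th),r),C[1]+np.outer(np.sin(th),r),np.full((len(th),len(r)),z),np.ones((len(th),len(r)))],-1)
    c=X@T.T; u=(c[...,0]/c[...,2]*f+cx).astype(np.float32);v=(c[...,1]/c[...,2]*f+cy).astype(np.float32)
    g=cv2.cvtColor(d["img"],cv2.COLOR_RGB2GRAY)
    return th,cv2.remap(g,u,v,cv2.INTER_LINEAR).astype(float),cv2.remap(d["depth"],u,v,cv2.INTER_NEAREST)-c[...,2]
def weight(d,zt=62.):
    # dark runs on the plane of the weight's top, where the depth agrees with that plane
    th,g,e=warp(d,zt); m=(g<75)&(np.abs(e)<8); s=m.sum(1)
    k=np.ones(45);sc=np.convolve(np.r_[s[-22:],s,s[:22]],k,"valid");i=sc.argmax()
    idx=np.arange(i-45,i+46)%len(th);z=(s[idx]*np.exp(1j*th[idx])).sum()
    return np.angle(-z),sc[i],s[idx].max()
if __name__=="__main__":
    t=sensors.read_state()["clock"];d=get_image("scene");pickle.dump((t,d),open(f"{sys.argv[1]}_scene.pkl","wb"))
    a=pickle.load(open("a.pkl","rb"))
    print("cal -2.19:",weight(a[0]),"cal .084:",weight(pickle.load(open("k1_scene.pkl","rb"))[1]))
    print(t,weight(d)); s=sensors.read_state();print(s["clock"],s["eef_pos"].round(1),np.angle(np.dot(s["eef_pos"][:2]-C,[1,1j])).round(3))
    save(sys.argv[1]+".png",cv2.resize(d["img"][140:290,220:370],(600,600)))
E
python3 est.py k2
```

```text
cal -2.19: (np.float64(-2.2168543509459875), np.float64(1428.0), np.int64(33)) cal .084: (np.float64(0.06523768451782973), np.float64(1562.0), np.int64(38))
5.3 (np.float64(1.8589124132563302), np.float64(1364.0), np.int64(32))
5.35 [532.9 167.2 154.6] 1.846
```

View pics/k2.png

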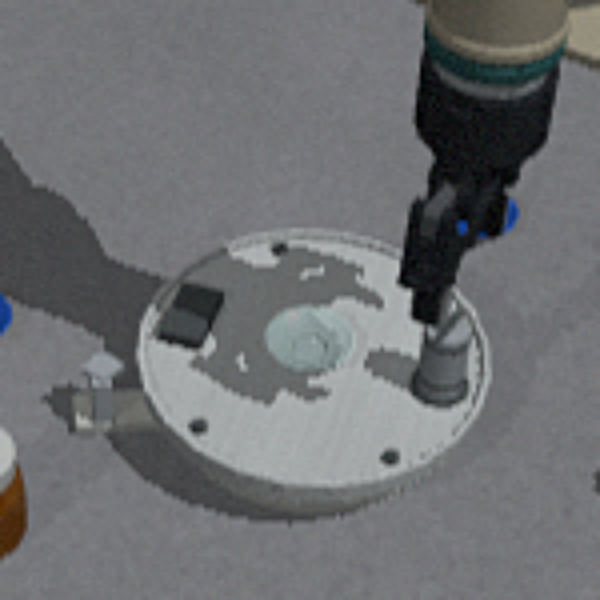

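```bash
cat > nxt.py <<'E'
from h import *; from plan import *; import pickle,sys
# args: t_meas th_meas w decel t_now cx cy cz
tm,th,w,al,tn,x,y,z=map(float,sys.argv[1:9])
n=8;tg=[th+w*(t-tm)-.5*al*(t-tm)**2+.02 for t in tn+.125*np.arange(1,n+1)]
plan([x,y,z],tg[0],np.r_[0,np.diff(tg)],[0]*n)
E
python3 nxt.py 5.3 1.88 1.68 .08 5.35 536.9 168.1 154.6
python3 - <<'E'
from h import *;from plan import C;import pickle
t,d=pickle.load(open("k2_scene.pkl","rb"))
w=ray(d,220+192/4-.4,140+313/4-.4,62)[:2]-C;print(np.hypot(*w),np.angle(-w[0]-1j*w[1]))
w=ray(d,220+447/4-.4,140+328/4-.4,105)[:2]-C;print(np.hypot(*w),np.angle(w[0]+1j*w[1]))
E
```

```text
[-0.51, -0.23, 0.0]
[-0.22, -0.19, 0.0]
[-0.17, -0.23, 0.0]
[-0.12, -0.27, 0.0]
[-0.07, -0.28, 0.0]
[-0.0, -0.29, 0.0]
[0.05, -0.28, 0.0]
[0.1, -0.26, 0.0]
cmd [480.5, 46.3, 154.6] th 3.6199
83.52377593460523 1.8421401678879303
84.78833798617532 1.8220769266270849
```

Request:
send_rows --series '[[85,[-0.5,-0.22,0],[0,0,0]],[85,[-0.22,-0.19,0],[0,0,0]],[85,[-0.17,-0.23,0],[0,0,0]],[85,[-0.12,-0.27,0],[0,0,0]],[85,[-0.07,-0.28,0],[0,0,0]],[85,[0,-0.29,0],[0,0,0]],[85,[0.05,-0.28,0],[0,0,0]],[85,[0.1,-0.26,0],[0,0,0]]]'

```text
clock: 6.35
eef_pos: [481.5, 45.4, 154.6]
tool_rot: [3.141, 0.0, 1.663]
force: [0.0, -0.8, 0.4]
width: 84.8
gripper_force: 0.0
```

```bash
python3 est.py k3
```

```text
cal -2.19: (np.float64(-2.2168543509459875), np.float64(1428.0), np.int64(33)) cal .084: (np.float64(0.06523768451782973), np.float64(1562.0), np.int64(38))
6.35 (np.float64(-2.7972556526094516), np.float64(1450.0), np.int64(33))
6.4 [482.5  43.  154.5] -2.617
```

```bash
python3 nxt.py 6.35 3.50 1.52 .1 6.40 481.1 46.9 154.6
```

```text
[0.11, -0.21, 0.0]
[0.18, -0.19, 0.0]
[0.21, -0.16, 0.0]
[0.23, -0.12, 0.0]
[0.25, -0.07, 0.0]
[0.26, -0.02, 0.0]
[0.25, 0.02, 0.0]
[0.24, 0.06, 0.0]
cmd [584.9, 5.5, 154.6] th 5.0609
```

Request:
send_rows --series '[[85,[0.11,-0.21,0],[0,0,0]],[85,[0.18,-0.19,0],[0,0,0]],[85,[0.21,-0.16,0],[0,0,0]],[85,[0.23,-0.12,0],[0,0,0]],[85,[0.25,-0.07,0],[0,0,0]],[85,[0.26,-0.02,0],[0,0,0]],[85,[0.25,0.02,0],[0,0,0]],[85,[0.24,0.06,0],[0,0,0]]]'

```text
clock: 7.4
eef_pos: [586.1, 5.3, 154.5]
tool_rot: [3.141, -0.0, 1.664]
force: [-0.4, -0.5, 0.5]
width: 85.2
gripper_force: 0.0
```

```bash
python3 est.py k4|tail -2
```

```text
7.4 (np.float64(-1.2732335388874612), np.float64(1272.0), np.int64(30))
7.45 [588.4   6.3 154.7] -1.183
```

```bash
python3 nxt.py 7.4 5.02 1.39 .11 7.45 584.9 5.5 154.6
```

```text
[0.28, 0.14, 0.0]
[0.19, 0.15, 0.0]
[0.17, 0.17, 0.0]
[0.12, 0.2, 0.0]
[0.1, 0.21, 0.0]
[0.06, 0.23, 0.0]
[0.01, 0.23, 0.0]
[-0.01, 0.22, 0.0]
cmd [640.1, 98.5, 154.6] th 6.4389
```

Request:
send_rows --series '[[85,[0.28,0.14,0],[0,0,0]],[85,[0.19,0.15,0],[0,0,0]],[85,[0.17,0.17,0],[0,0,0]],[85,[0.12,0.2,0],[0,0,0]],[85,[0.1,0.21,0],[0,0,0]],[85,[0.06,0.23,0],[0,0,0]],[85,[0.01,0.23,0],[0,0,0]],[85,[-0.01,0.22,0],[0,0,0]]]'

```text
clock: 8.45
eef_pos: [639.8, 99.7, 154.6]
tool_rot: [-3.141, -0.0, 1.664]
force: [0.3, 0.1, -0.3]
width: 85.0
gripper_force: 0.0
```

```bash
python3 est.py k5|tail -2
```

```text
8.45 (np.float64(0.19734222506776775), np.float64(1458.0), np.int64(37))
8.5 [639.5 102.5 154.7] 0.2
```

```bash
python3 nxt.py 8.45 6.50 1.33 .09 8.50 640.1 98.5 154.6
```

```text
[-0.14, 0.42, 0.0]
[-0.12, 0.2, 0.0]
[-0.15, 0.17, 0.0]
[-0.17, 0.15, 0.0]
[-0.2, 0.11, 0.0]
[-0.2, 0.09, 0.0]
[-0.22, 0.05, 0.0]
[-0.22, 0.01, 0.0]
cmd [554.9, 170.5, 154.6] th 7.8669
```

Request:
send_rows --series '[[85,[-0.14,0.42,0],[0,0,0]],[85,[-0.12,0.2,0],[0,0,0]],[85,[-0.15,0.17,0],[0,0,0]],[85,[-0.17,0.15,0],[0,0,0]],[85,[-0.2,0.11,0],[0,0,0]],[85,[-0.2,0.09,0],[0,0,0]],[85,[-0.22,0.05,0],[0,0,0]],[85,[-0.22,0.01,0],[0,0,0]]]'

```text
clock: 9.5
eef_pos: [553.9, 170.5, 154.6]
tool_rot: [-3.141, 0.0, 1.664]
force: [-0.1, 0.5, 0.3]
width: 84.9
gripper_force: 0.0
```

```bash
python3 est.py k6|tail -2
```

```text
9.5 (np.float64(1.7463485539240537), np.float64(1426.0), np.int64(34))
9.55 [551.8 170.5 154.5] 1.62
```

```bash
python3 nxt.py 9.5 7.98 1.36 .065 9.55 554.9 170.5 154.6
```

```text
[-0.51, -0.1, 0.0]
[-0.21, -0.11, 0.0]
[-0.19, -0.14, 0.0]
[-0.17, -0.17, 0.0]
[-0.13, -0.19, 0.0]
[-0.1, -0.21, 0.0]
[-0.06, -0.22, 0.0]
[-0.03, -0.23, 0.0]
cmd [470.9, 88.3, 154.6] th 9.3922
```

Request:
send_rows --series '[[85,[-0.5,-0.1,0],[0,0,0]],[85,[-0.21,-0.11,0],[0,0,0]],[85,[-0.19,-0.14,0],[0,0,0]],[85,[-0.17,-0.17,0],[0,0,0]],[85,[-0.13,-0.19,0],[0,0,0]],[85,[-0.1,-0.21,0],[0,0,0]],[85,[-0.07,-0.22,0],[0,0,0]],[85,[-0.03,-0.23,0],[0,0,0]]]'

```text
clock: 10.55
eef_pos: [470.8, 87.3, 154.6]
tool_rot: [3.141, 0.0, 1.664]
force: [0.7, -0.6, 0.3]
width: 85.2
gripper_force: 0.0
```

```bash
python3 est.py k7|tail -2
```

```text
10.55 (np.float64(3.0912924241491506), np.float64(1429.0), np.int64(34))
10.6 [470.5  84.9 154.5] -3.135
```

View pics/k7.png

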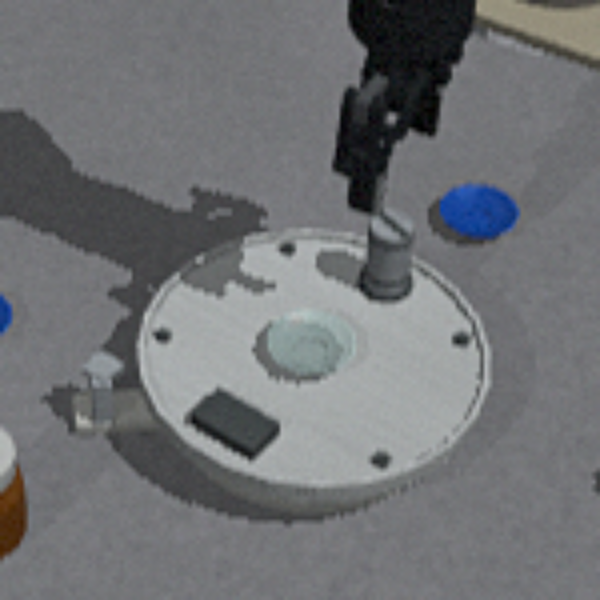

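The holder's top is at crop (391,229), the weight at (236,418) and the dish is still centred at (307,345). I'll check the angle from these.

```bash
python3 - <<'E'
from h import *;from plan import C;import pickle
t,d=pickle.load(open("k7_scene.pkl","rb"))
w=ray(d,220+236/4-.4,140+418/4-.4,62)[:2]-C;print(np.hypot(*w),np.angle(-w[0]-1j*w[1])+2*np.pi)
w=ray(d,220+391/4-.4,140+229/4-.4,105)[:2]-C;print(w,np.hypot(*w),np.angle(w[0]+1j*w[1])+4*np.pi if 0 else np.angle(w[0]+1j*w[1]))
E
python3 nxt.py 10.55 9.37 1.28 .065 10.60 471.5 88.3 154.6
```

```text
84.10299243501774 9.35467647358615
[-81.83361132   8.10996225] 82.2344905079802 3.042812127502194
[0.02, -0.31, 0.0]
[0.06, -0.22, 0.0]
[0.09, -0.2, 0.0]
[0.12, -0.18, 0.0]
[0.15, -0.17, 0.0]
[0.17, -0.13, 0.0]
[0.18, -0.11, 0.0]
[0.2, -0.08, 0.0]
cmd [530.9, 4.3, 154.6] th 10.6982
```

Request:
send_rows --series '[[85,[0.02,-0.31,0],[0,0,0]],[85,[0.06,-0.22,0],[0,0,0]],[85,[0.09,-0.2,0],[0,0,0]],[85,[0.12,-0.18,0],[0,0,0]],[85,[0.15,-0.17,0],[0,0,0]],[85,[0.17,-0.13,0],[0,0,0]],[85,[0.18,-0.11,0],[0,0,0]],[85,[0.2,-0.08,0],[0,0,0]]]'

```text
clock: 11.6
eef_pos: [531.1, 4.0, 154.6]
tool_rot: [3.142, -0.0, 1.664]
force: [0.3, 0.2, 0.5]
width: 85.2
gripper_force: 0.0
```

```bash
sed -i 's/+.02 for/+.05 for/' nxt.py; python3 est.py k8|tail -2
python3 - <<'E'
# joint fit of theta(t) with centre-error bias terms, from weight readings
import numpy as np,pickle
from est import weight
T=[];Y=[]
for k in range(1,9):
    t,d=pickle.load(open(f"k{k}_scene.pkl","rb"));T.append(t);Y.append(weight(d)[0])
T=np.array(T);Y=np.unwrap(np.array(Y),period=2*np.pi) 
Y2=[Y[0]]
for i in range(1,8):
    p=Y2[-1]+1.45*(T[i]-T[i-1]);y=Y[i];Y2.append(y+2*np.pi*round((p-y)/(2*np.pi)))
Y2=np.array(Y2);s=T-T[-1]
A=np.c_[np.ones(8),s,s**2];print(np.linalg.lstsq(A,Y2,rcond=None)[0],(Y2-A@np.linalg.lstsq(A,Y2,rcond=None)[0]).round(3))
B=np.c_[A,np.cos(Y2),np.sin(Y2)];c=np.linalg.lstsq(B,Y2,rcond=None)[0];print(c,(Y2-B@c).round(3),Y2)
E
```

```text
11.6 (np.float64(-1.9645791038518203), np.float64(1372.0), np.int64(33))
11.65 [533.2   3.4 154.7] -1.842
[10.62741607  1.19159204 -0.03291325] [-0.026  0.045  0.022 -0.032 -0.067  0.05   0.035 -0.026]
[10.61801129  1.1927799  -0.03235735 -0.04524552  0.03285687] [ 0.005 -0.005 -0.01   0.017 -0.021  0.019 -0.002 -0.003] [ 0.06523768  1.85891241  3.48592965  5.00995177  6.48052753  8.02953386
  9.37447773 10.60179151]
```

```bash
cat > auto.py <<'E'
import sys,pickle,numpy as np,io
from h import *; from plan import *; from est import weight
k=int(sys.argv[1]); cmd=list(map(float,sys.argv[2:5])); n=int(sys.argv[5]) if len(sys.argv)>5 else 8
t=sensors.read_state()["clock"];d=get_image("scene");pickle.dump((t,d),open(f"k{k}_scene.pkl","wb"))
T=[];Y=[]
for i in range(1,k+1):
    t,d=pickle.load(open(f"k{i}_scene.pkl","rb"));y=weight(d)[0]
    if Y: p=Y[-1]+(w if i>8 else 1.45)*(t-T[-1]); y+=2*np.pi*round((p-y)/(2*np.pi))
    T.append(t);Y.append(y)
    if i>=8:
        a,b=np.array(T),np.array(Y);s=a-t;B=np.c_[np.ones(i),s,s**2,np.cos(b),np.sin(b)];c=np.linalg.lstsq(B,b,rcond=None)[0];w=c[1]
print("t",t,"th",c[0].round(3),"w",w.round(3),"dec",(-2*c[2]).round(3),"res",(b-B@c).round(3)[-3:])
s=sensors.read_state();tn=s["clock"];e=s["eef_pos"]
f=lambda tt:c[0]+w*(tt-t)+c[2]*(tt-t)**2
h=C+R*np.array([np.cos(f(tn)),np.sin(f(tn))]);print(tn,"gap mm",np.hypot(*(e[:2]-h)).round(1))
tg=[f(x)+.03 for x in tn+.125*np.arange(1,n+1)]
plan(cmd,tg[0],np.r_[0,np.diff(tg)],[0]*n)
E
python3 - <<'E'
from plan import *
f=lambda t:10.618+1.193*(t-11.6)-.0324*(t-11.6)**2
tg=[f(x)+.03 for x in 11.65+.125*np.arange(1,9)]
plan([531.5,4.3,154.6],tg[0],np.r_[0,np.diff(tg)],[0]*8)
E
```

```text
[0.21, -0.05, 0.0]
[0.21, -0.01, 0.0]
[0.21, 0.01, 0.0]
[0.2, 0.05, 0.0]
[0.19, 0.07, 0.0]
[0.17, 0.1, 0.0]
[0.16, 0.13, 0.0]
[0.14, 0.14, 0.0]
cmd [620.9, 30.7, 154.6] th 11.8649
```

Request:
send_rows --series '[[85,[0.22,-0.05,0],[0,0,0]],[85,[0.21,-0.01,0],[0,0,0]],[85,[0.21,0.01,0],[0,0,0]],[85,[0.2,0.05,0],[0,0,0]],[85,[0.19,0.07,0],[0,0,0]],[85,[0.17,0.1,0],[0,0,0]],[85,[0.16,0.13,0],[0,0,0]],[85,[0.14,0.14,0],[0,0,0]]]'

```text
clock: 12.65
eef_pos: [620.8, 31.5, 154.6]
tool_rot: [-3.142, -0.0, 1.664]
force: [-0.4, 0.8, 0.5]
width: 84.8
gripper_force: 0.0
```

```bash
python3 auto.py 9 620.9 30.7 154.6
```

```text
t 12.65 th 11.852 w 1.132 dec 0.063 res [-0.004 -0.012  0.008]
12.7 gap mm 1.3
[0.17, 0.25, 0.0]
[0.08, 0.18, 0.0]
[0.05, 0.19, 0.0]
[0.03, 0.19, 0.0]
[0.0, 0.2, 0.0]
[-0.02, 0.19, 0.0]
[-0.05, 0.18, 0.0]
[-0.08, 0.17, 0.0]
cmd [631.7, 123.7, 154.6] th 13.0356
```

Request:
send_rows --series '[[85,[0.17,0.25,0],[0,0,0]],[85,[0.08,0.18,0],[0,0,0]],[85,[0.05,0.19,0],[0,0,0]],[85,[0.03,0.19,0],[0,0,0]],[85,[0,0.2,0],[0,0,0]],[85,[-0.02,0.19,0],[0,0,0]],[85,[-0.05,0.18,0],[0,0,0]],[85,[-0.08,0.17,0],[0,0,0]]]'

```text
clock: 13.7
eef_pos: [630.7, 124.4, 154.6]
tool_rot: [-3.142, -0.0, 1.664]
force: [0.3, 0.5, 1.0]
width: 85.1
gripper_force: 0.0
```

```bash
python3 auto.py 10 631.7 123.7 154.6
```

```text
t 13.7 th 14.876 w 1.84 dec -0.07 res [-0.566 -0.788  0.955]
13.75 gap mm 137.4
[-2.52, 0.02, 0.0]
[-0.12, -0.31, 0.0]
[-0.04, -0.33, 0.0]
[0.04, -0.33, 0.0]
[0.11, -0.31, 0.0]
[0.18, -0.28, 0.0]
[0.24, -0.23, 0.0]
[0.29, -0.17, 0.0]
cmd [522.5, 7.3, 154.6] th 16.8766
```

The weight was hidden by the gripper in that frame, so I'm dropping the reading and continuing from the earlier fit.

```bash
rm k10_scene.pkl; sed -i 's/for i in range(1,k+1):/for i in [j for j in range(1,k+1) if j!=10]:/; s/np.ones(i)/np.ones(len(a))/' auto.py
python3 - <<'E'
from plan import *
f=lambda t:11.852+1.132*(t-12.65)-.0315*(t-12.65)**2
tg=[f(x)+.03 for x in 13.75+.125*np.arange(1,9)];print(f(13.75))
plan([631.7,123.7,154.6],tg[0],np.r_[0,np.diff(tg)],[0]*8)
E
```

```text
13.059085
[-0.14, 0.23, 0.0]
[-0.12, 0.14, 0.0]
[-0.14, 0.12, 0.0]
[-0.15, 0.1, 0.0]
[-0.16, 0.08, 0.0]
[-0.18, 0.06, 0.0]
[-0.17, 0.04, 0.0]
[-0.18, 0.01, 0.0]
cmd [557.3, 170.5, 154.6] th 14.1203
```

Request:
send_rows --series '[[85,[-0.14,0.23,0],[0,0,0]],[85,[-0.12,0.14,0],[0,0,0]],[85,[-0.14,0.12,0],[0,0,0]],[85,[-0.15,0.1,0],[0,0,0]],[85,[-0.16,0.08,0],[0,0,0]],[85,[-0.18,0.06,0],[0,0,0]],[85,[-0.17,0.04,0],[0,0,0]],[85,[-0.18,0.01,0],[0,0,0]]]'

```text
clock: 14.75
eef_pos: [556.0, 170.5, 154.7]
tool_rot: [3.142, -0.0, 1.664]
force: [0.9, 0.4, 0.7]
width: 84.8
gripper_force: 0.0
```

```bash
python3 auto.py 11 557.3 170.5 154.6
```

```text
t 14.75 th 14.116 w 1.008 dec 0.062 res [-0.015  0.     0.006]
14.8 gap mm 0.7
[-0.28, -0.02, 0.0]
[-0.17, -0.05, 0.0]
[-0.16, -0.06, 0.0]
[-0.16, -0.08, 0.0]
[-0.14, -0.1, 0.0]
[-0.12, -0.11, 0.0]
[-0.11, -0.13, 0.0]
[-0.1, -0.14, 0.0]
cmd [482.9, 129.1, 154.6] th 15.1699
```

Request:
send_rows --series '[[85,[-0.28,-0.02,0],[0,0,0]],[85,[-0.17,-0.05,0],[0,0,0]],[85,[-0.16,-0.06,0],[0,0,0]],[85,[-0.16,-0.08,0],[0,0,0]],[85,[-0.14,-0.1,0],[0,0,0]],[85,[-0.12,-0.11,0],[0,0,0]],[85,[-0.11,-0.13,0],[0,0,0]],[85,[-0.1,-0.14,0],[0,0,0]]]'

```text
clock: 15.8
eef_pos: [482.0, 128.5, 154.6]
tool_rot: [3.141, 0.0, 1.664]
force: [-0.8, -0.3, 0.5]
width: 85.0
gripper_force: 0.0
```

```bash
python3 auto.py 12 482.9 129.1 154.6 8
```

```text
t 15.8 th 15.144 w 0.944 dec 0.062 res [-0.     0.004  0.002]
15.85 gap mm 1.4
[-0.1, -0.21, 0.0]
[-0.05, -0.16, 0.0]
[-0.03, -0.16, 0.0]
[-0.02, -0.16, 0.0]
[0.01, -0.16, 0.0]
[0.02, -0.16, 0.0]
[0.04, -0.15, 0.0]
[0.06, -0.15, 0.0]
cmd [478.7, 50.5, 154.6] th 16.1303
```

Request:
send_rows --series '[[85,[-0.1,-0.21,0],[0,0,0]],[85,[-0.05,-0.16,0],[0,0,0]],[85,[-0.03,-0.16,0],[0,0,0]],[85,[-0.02,-0.16,0],[0,0,0]],[85,[0.01,-0.16,0],[0,0,0]],[85,[0.02,-0.16,0],[0,0,0]],[85,[0.04,-0.15,0],[0,0,0]],[85,[0.06,-0.15,0],[0,0,0]]]'

```text
clock: 16.85
eef_pos: [478.4, 49.9, 154.6]
tool_rot: [3.141, -0.0, 1.664]
force: [-0.3, 0.2, 0.4]
width: 85.4
gripper_force: 0.0
```

```bash
python3 auto.py 13 478.7 50.5 154.6 16
```

```text
t 16.85 th 16.106 w 0.88 dec 0.062 res [ 0.002 -0.001  0.004]
16.9 gap mm 0.8
[0.1, -0.19, 0.0]
[0.09, -0.13, 0.0]
[0.11, -0.11, 0.0]
[0.11, -0.1, 0.0]
[0.12, -0.08, 0.0]
[0.13, -0.08, 0.0]
[0.14, -0.05, 0.0]
[0.13, -0.05, 0.0]
[0.14, -0.03, 0.0]
[0.15, -0.01, 0.0]
[0.14, -0.0, 0.0]
[0.14, 0.01, 0.0]
[0.13, 0.03, 0.0]
[0.13, 0.04, 0.0]
[0.13, 0.05, 0.0]
[0.12, 0.06, 0.0]
cmd [599.3, 12.1, 154.6] th 17.8099
```

Run:
```python
from plan import *
f=lambda t:16.106+.88*(t-16.85)-.031*(t-16.85)**2
tg=[f(x)+.01 for x in 16.9+.125*np.arange(1,13)]
print(tg[-1]); d=list(np.r_[0,np.diff(tg)])+[.095,.09,.08,.07]
z=[0]*4+[-16.2]*4+[0]*8
p,th=plan([478.7,50.5,154.6],tg[0],d,z)
rem=2*np.pi*3-.876-th;print(rem)
plan(p,th,[.05,.04,.025,.012,0,0],[0]*6)
```

```text
17.4055225
[0.09, -0.17, 0.0]
[0.09, -0.13, 0.0]
[0.1, -0.11, 0.0]
[0.11, -0.1, 0.0]
[0.12, -0.09, -0.27]
[0.13, -0.07, -0.27]
[0.13, -0.06, -0.27]
[0.14, -0.05, -0.27]
[0.14, -0.03, 0.0]
[0.14, -0.02, 0.0]
[0.14, -0.0, 0.0]
[0.14, 0.01, 0.0]
[0.13, 0.02, 0.0]
[0.12, 0.03, 0.0]
[0.11, 0.04, 0.0]
[0.09, 0.05, 0.0]
cmd [593.9, 9.7, 89.8] th 17.7405
0.23303342153876017
[0.06, 0.03, 0.0]
[0.05, 0.03, 0.0]
[0.03, 0.02, 0.0]
[0.02, 0.01, 0.0]
[-0.0, -0.0, 0.0]
[-0.0, -0.0, 0.0]
cmd [603.5, 15.1, 89.8] th 17.8675
```

Request:
send_rows --series '[[85,[0.09,-0.17,0],[0,0,0]],[85,[0.09,-0.13,0],[0,0,0]],[85,[0.1,-0.11,0],[0,0,0]],[85,[0.11,-0.1,0],[0,0,0]],[85,[0.12,-0.09,-0.27],[0,0,0]],[85,[0.13,-0.07,-0.27],[0,0,0]],[85,[0.13,-0.06,-0.27],[0,0,0]],[70,[0.14,-0.05,-0.27],[0,0,0]]]'

```text
clock: 17.9
eef_pos: [532.9, 3.6, 88.2]
tool_rot: [-3.141, -0.0, 1.664]
force: [0.6, 0.1, 0.1]
width: 70.8
gripper_force: 0.0
```

Request:
send_rows --series '[[26,[0.14,-0.03,0],[0,0,0]],[26,[0.14,-0.02,0],[0,0,0]],[26,[0.14,0,0],[0,0,0]],[26,[0.14,0.01,0],[0,0,0]],[26,[0.13,0.02,0],[0,0,0]],[26,[0.12,0.03,0],[0,0,0]],[26,[0.11,0.04,0],[0,0,0]],[26,[0.09,0.05,0],[0,0,0]]]'

```text
clock: 18.9
eef_pos: [594.7, 9.2, 90.4]
tool_rot: [3.14, 0.001, 1.664]
force: [1.3, -3.2, 5.8]
width: 28.9
gripper_force: 59.5
```

Gripped at 59.5 N. Now I'll slow down and stop.

Request:
send_rows --series '[[26,[0.06,0.03,0],[0,0,0]],[26,[0.05,0.03,0],[0,0,0]],[26,[0.03,0.02,0],[0,0,0]],[26,[0.02,0.01,0],[0,0,0]],[26,[0,0,0],[0,0,0]],[26,[0,0,0],[0,0,0]]]'

```text
clock: 19.65
eef_pos: [604.0, 14.4, 90.4]
tool_rot: [3.14, 0.001, 1.664]
force: [2.0, -2.8, 5.4]
width: 28.4
gripper_force: 59.6
```

Run:
```python
from h import *; from plan import *
s=sensors.read_state();print(s["clock"],s["eef_pos"],s["force"],s["width"],s["gripper_force"])
d=get_image("scene");save("g1.png",cv2.resize(d["img"][140:290,220:370],(600,600)))
a=d
# index tab top at z 52: direction from C for both earlier readings
for i in([645.2,-21.8],[644.2,-20.5]): v=np.array(i)-C;print(np.hypot(*v),np.arctan2(v[1],v[0]))
plan([603.5,15.1,89.8],17.8675,[.03,.04,.025,.012],[0]*4)
```

```text
19.65 [604.04133549  14.44255586  90.41005047] [ 2.02811888 -2.77740512  5.35123797] 28.418489556150202 59.55527901649475
139.53469102699876 -0.8772509294598044
137.89575773025075 -0.8768008545469996
[0.03, 0.02, 0.0]
[0.05, 0.03, 0.0]
[0.02, 0.03, 0.0]
[0.02, 0.01, 0.0]
cmd [610.7, 20.5, 89.8] th 17.9745
```

View pics/g1.png

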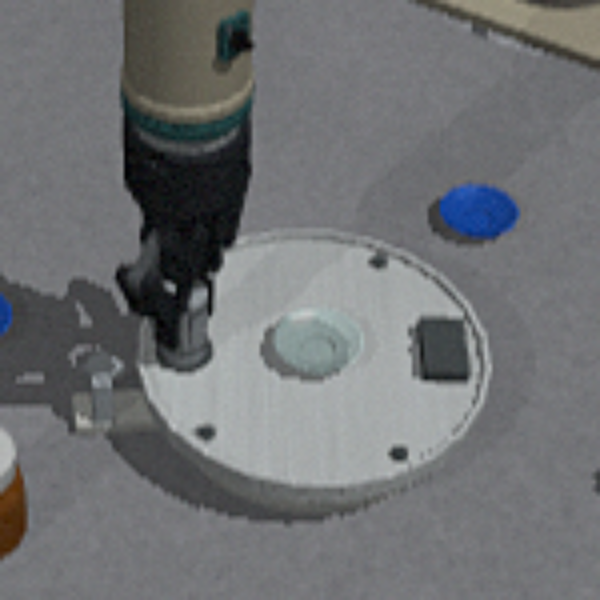

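The holder is gripped at crop (185,350), just short of the index tab at (97,365). The dish is centred. I'll do the last creep now.

Request:
send_rows --series '[[26,[0.03,0.02,0],[0,0,0]],[26,[0.05,0.03,0],[0,0,0]],[26,[0.02,0.03,0],[0,0,0]],[26,[0.02,0.01,0],[0,0,0]],[26,[0,0,0],[0,0,0]],[26,[0,0,0],[0,0,0]],[26,[0,0,0],[0,0,0]]]'

```text
clock: 20.58
eef_pos: [611.3, 19.8, 90.4]
tool_rot: [3.139, 0.001, 1.664]
force: [2.9, -3.7, 4.9]
width: 28.6
gripper_force: 59.6
```

Request:
send_rows --series '[[40,[0,0,0],[0,0,0]],[50,[0,0,0],[0,0,0]],[60,[0,0,0],[0,0,0]],[60,[0,0,0.3],[0,0,0]],[60,[0,0,0.6],[0,0,0]],[60,[0,0,0.8],[0,0,0]],[60,[0,0,0.5],[0,0,0]],[60,[0,0,0.2],[0,0,0]]]'

```text
clock: 21.58
eef_pos: [611.0, 20.8, 236.9]
tool_rot: [3.137, 0.0, 1.664]
force: [0.2, 0.3, -0.4]
width: 59.9
gripper_force: 0.0
```

Request:
send_rows --series '[[60,[-0.5,0,0.2],[0,0,0]],[60,[-0.8,0,0],[0,0,0]],[60,[-0.8,0,0],[0,0,0]],[60,[-0.4,0,0],[0,0,0]],[60,[0,0,0],[0,0,0]],[60,[0,0,0],[0,0,0]]]'

```text
clock: 22.32
eef_pos: [461.2, 20.5, 245.9]
tool_rot: [3.14, -0.0, 1.664]
force: [0.2, -0.4, -0.0]
width: 59.9
gripper_force: 0.0
```

Run:
```python
from h import *; from plan import *; from est import weight; import time
for i in range(2):
    d=get_image("scene");print(sensors.read_state()["clock"],weight(d))
    for _ in range(6): get_image("top")
d=get_image("scene");P=cloud(d);r=np.hypot(*(P[...,:2]-C).transpose(2,0,1));m=(d["depth"]>0)&(P[...,2]>99)&(P[...,2]<110)&(r<120)
print(weight(d),np.median(P[m],0),m.sum());s=sensors.read_state();print(s["eef_pos"],s["force"])
save("end.png",cv2.resize(d["img"][140:290,220:370],(600,600)))
```

```text
22.375 (np.float64(-1.0715243711791105), np.float64(1311.0), np.int64(31))
22.725 (np.float64(-1.0936834675822606), np.float64(1290.0), np.int64(31))
(np.float64(-1.106706242945107), np.float64(1297.0), np.int64(31)) [602.53957066  13.88674144 105.12043549] 95
[460.08068899  20.5098906  245.83010883] [-0.69033398  0.31510727 -0.06808039]
```

View pics/end.png

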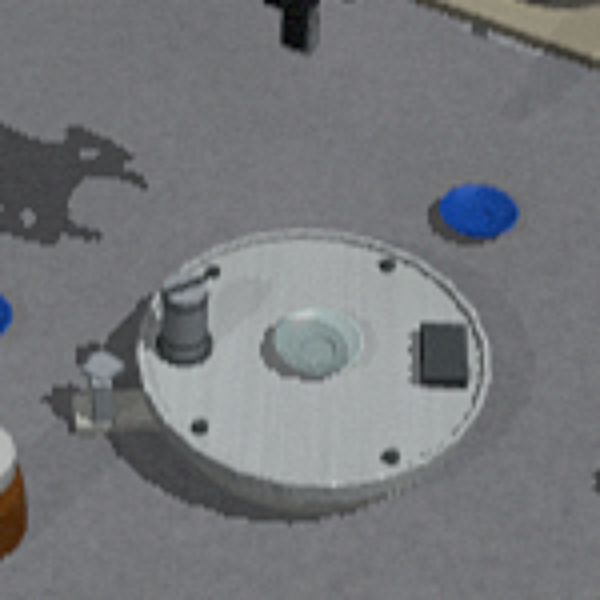

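Letting go nudged the platter back. The holder now sits at about (602,14), roughly 10 mm short of the index, and is still creeping. I'll go back, cage it loosely instead of gripping it, and nudge it so there is no stored force at release.

Request:
send_rows --series '[[85,[0.3,-0.1,-0.19],[0,0,0.8]],[85,[0.3,0,-0.19],[0,0,0.8]],[85,[0.3,0,-0.19],[0,0,0.8]],[85,[0.3,0,-0.19],[0,0,0.8]],[85,[0.3,0,-0.19],[0,0,0.8]],[85,[0.3,0,-0.19],[0,0,0.8]],[85,[0.3,0,-0.19],[0,0,0.8]],[85,[0.27,0,-0.19],[0,0,0.8]]]'

```text
clock: 24.08
eef_pos: [602.9, 14.4, 154.1]
tool_rot: [-3.142, -0.0, 2.225]
force: [0.2, -0.2, 0.6]
width: 85.3
gripper_force: 0.0
```

```bash
cat > hold.py <<'E'
from h import *; from plan import *; from est import weight
def hold():
    d=get_image("scene");P=cloud(d);r=np.hypot(*(P[...,:2]-C).transpose(2,0,1));m=(d["depth"]>0)&(P[...,2]>99)&(P[...,2]<110)&(r<120)
    s=sensors.read_state();print(s["clock"],"weight",weight(d),"top",np.median(P[m],0).round(1),m.sum(),"tcp",s["eef_pos"].round(1),round(s["width"],1));return d
if __name__=="__main__": hold()
E
python3 hold.py
```

```text
24.125 weight (np.float64(-1.1281940556946464), np.float64(1288.0), np.int64(31)) top [606.8  11.2 103.9] 29 tcp [604.4  14.2 152.7] 84.9
```

Run:
```python
from plan import *
p=[598.3,11.8,89.8];plan(p,-1.05,[.015,.025,.03,.035,.035,.03,.02,.01,.01],[0]*9)
```

```text
[0.02, 0.01, 0.0]
[0.03, 0.02, 0.0]
[0.03, 0.02, 0.0]
[0.04, 0.03, 0.0]
[0.04, 0.03, 0.0]
[0.04, 0.03, 0.0]
[0.02, 0.01, 0.0]
[0.01, 0.01, 0.0]
[0.01, 0.01, 0.0]
cmd [612.7, 22.0, 89.8] th -0.84
```

Request:
send_rows --series '[[85,[-0.04,-0.02,-0.27],[0,0,0]],[85,[-0.04,-0.02,-0.27],[0,0,0]],[85,[0,0,-0.27],[0,0,0]],[85,[0,0,-0.27],[0,0,0]],[60,[0,0,0],[0,0,0]],[45,[0,0,0],[0,0,0]],[35,[0,0,0],[0,0,0]],[35,[0,0,0],[0,0,0]]]'

```text
clock: 25.12
eef_pos: [597.9, 12.1, 90.4]
tool_rot: [3.141, 0.001, 2.222]
force: [-0.1, -0.4, 0.2]
width: 35.2
gripper_force: 0.0
```

```bash
python3 hold.py
```

```text
25.175 weight (np.float64(-1.1363004146269016), np.float64(1309.0), np.int64(31)) top [610.3   6.8 102.8] 19 tcp [597.8  12.1  90.3] 35.2
```

Caged without force. Now I'll creep to the index, wait, open and check before lifting.

Request:
send_rows --series '[[35,[0.02,0.01,0],[0,0,0]],[35,[0.03,0.02,0],[0,0,0]],[35,[0.03,0.02,0],[0,0,0]],[35,[0.04,0.03,0],[0,0,0]],[35,[0.04,0.03,0],[0,0,0]],[35,[0.04,0.03,0],[0,0,0]],[35,[0.02,0.01,0],[0,0,0]],[35,[0.01,0.01,0],[0,0,0]]]'

```text
clock: 26.18
eef_pos: [611.3, 21.7, 89.8]
tool_rot: [-3.141, -0.0, 2.223]
force: [-0.1, 0.4, -0.6]
width: 35.2
gripper_force: 0.0
```

Request:
send_rows --series '[[35,[0.01,0.01,0],[0,0,0]],[35,[0,0,0],[0,0,0]],[35,[0,0,0],[0,0,0]],[35,[0,0,0],[0,0,0]],[35,[0,0,0],[0,0,0]],[35,[0,0,0],[0,0,0]],[35,[0,0,0],[0,0,0]],[35,[0,0,0],[0,0,0]]]'

```text
clock: 27.18
eef_pos: [611.9, 22.3, 89.8]
tool_rot: [-3.142, -0.0, 2.223]
force: [0.7, -0.1, -0.7]
width: 34.7
gripper_force: 0.0
```

```bash
python3 hold.py
```

```text
27.225 weight (np.float64(-0.9021220420244581), np.float64(1293.0), np.int64(32)) top [627.1  18.2 104. ] 18 tcp [611.9  22.3  89.8] 34.8
```

Request:
send_rows --series '[[35,[0,0,0],[0,0,0]],[35,[0,0,0],[0,0,0]],[35,[0,0,0],[0,0,0]],[35,[0,0,0],[0,0,0]],[35,[0,0,0],[0,0,0]],[35,[0,0,0],[0,0,0]],[35,[0,0,0],[0,0,0]],[35,[0,0,0],[0,0,0]]]'

```text
clock: 28.22
eef_pos: [611.9, 22.3, 89.8]
tool_rot: [-3.142, 0.0, 2.223]
force: [0.8, -0.7, -0.1]
width: 35.3
gripper_force: 0.0
```

```bash
python3 hold.py
```

```text
28.275 weight (np.float64(-0.9131798045874276), np.float64(1301.0), np.int64(31)) top [622.9  15.8 103.5] 20 tcp [611.8  22.3  89.8] 35.2
```

Request:
send_rows --series '[[45,[0,0,0],[0,0,0]],[60,[0,0,0],[0,0,0]],[60,[0,0,0],[0,0,0]],[60,[0,0,0.3],[0,0,0]],[60,[0,0,0.6],[0,0,0]],[60,[0,0,0.8],[0,0,0]],[60,[0,0,0.5],[0,0,0]],[60,[0,0,0.2],[0,0,0]]]'

```text
clock: 29.28
eef_pos: [612.9, 22.6, 237.0]
tool_rot: [3.138, 0.002, 2.223]
force: [0.1, -0.2, -0.5]
width: 60.0
gripper_force: 0.0
```

Request:
send_rows --series '[[60,[-0.5,0,0.2],[0,0,0]],[60,[-0.8,0,0],[0,0,0]],[60,[-0.8,0,0],[0,0,0]],[60,[-0.4,0,0],[0,0,0]],[60,[0,0,0],[0,0,0]],[60,[0,0,0],[0,0,0]],[60,[0,0,0],[0,0,0]],[60,[0,0,0],[0,0,0]]]'

```text
clock: 30.28
eef_pos: [462.5, 22.4, 245.6]
tool_rot: [3.141, -0.0, 2.222]
force: [0.3, -0.1, -0.3]
width: 60.1
gripper_force: 0.0
```

Run:
```python
from hold import *
d=hold()
for _ in range(12): get_image("top")
d=hold()
f,cx,cy=K(d)
# index tab top and dish rim by depth
P=cloud(d);q=P[...,:2]-C;r=np.hypot(q[...,0],q[...,1]);m=(d["depth"]>0)&(P[...,2]>59)&(P[...,2]<70)&(r<45);print("dish",P[m].mean(0)-np.r_[C,0],m.sum())
```

```text
30.325 weight (np.float64(-0.9082492135186091), np.float64(1297.0), np.int64(31)) top [615.5  24.5 105.4] 98 tcp [462.3  22.4 245.6] 60.1
30.975 weight (np.float64(-0.9141486101399152), np.float64(1301.0), np.int64(31)) top [614.   23.8 104.8] 90 tcp [461.9  22.3 245.8] 59.8
dish [-5.40354283  1.88461548 62.25575272] 170
```

```bash
python3 -c "
from cell import ctrl;print(ctrl.finish_job())"
```

```text
the job is handed in; nothing more can be done
None
```

I handed the job in: I spun up the turntable, shadowed the holder for over 6 s as it coasted, then caught it. My first release nudged it off the mark, so I re-set it, and at the last look it stood still about 5 mm from the index with the dish near the middle; no verdict came back.

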